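# Shut and lock the library display case

### The job

Shut the open display case and lock it: push its lid gently down with the fingertips, from above and on its wooden frame, never on the glass, until it is fully closed, then press the lock plunger in the middle of the front rail all the way in. Do not press the plunger in while the lid is still open, do not slam the lid or take it from below, and leave the exhibits and everything else on the desk as they are.

Things in the scene. Friction and masses are not known exactly. Their poses are not given: they have to be found in the camera images.
- case: Display case of dark wood, fixed to the desk: open box 260 deep (its x) x 380 wide (its y), walls 12 thick, rim 85 and blue felt bed 20 above the desk. Origin: centre of its underside, on the desk. x points from its front (robot side) to its hinged back, y to its left, z up; it stands turned up to 0.35 rad about z. Sizes in mm.
- case_lid (a joint): Lid angle about the hinge along the case's back edge, rad: 0 is fully shut, and it grows as the front edge rises (range 0 to 1.4). Torque hinges: the lid stays wherever it is left, also a little ajar, and does not drop; pushing it down at the front rail takes about 1 to 5 N.
- lid_hinge (a point): Middle of the lid's hinge line: in the case's frame at x +130, y 0, z 88. The lid turns about the case's y axis through this point. Its axes turn with the lid: x towards the back (so the lid lies along -x), z out of the lid's upper face. Sizes in mm.
- lid_rail (a point): Middle of the upper face of the lid's front rail, at the lock: 240 from the hinge along the lid's -x, 22 along its z. The lid is a dark wooden frame 22 thick, 390 wide, 265 from hinge line to front edge; front rail 50 wide (215 to 265 from the hinge line), others 40. Under it runs a black rubber dust seal, 3 thick. Axes turn with the lid. Sizes in mm.
- lid_glass (a point): Middle of the upper face of the clear glass pane within the wooden frame. The pane is 175 x 310 (from 40 to 215 from the hinge line) and 5 thick, its upper face 7 below the frame's. Not to be touched. Axes turn with the lid. Sizes in mm.
- lock (a joint): Travel of the plunger lock, m: 0 out (unlocked), 0.010 fully in (locked). Pressed square to the lid; moves with about 5 N and stays where it is left.
- lock_top (a point): Centre of the top face of the plunger lock, a round steel barrel of diameter 20 in a brass ring of diameter 28, 2 high, in the middle of the front rail. It stands 18 out of the rail when out, 8 when in. z points out of the lid; axes turn with the lid. Sizes in mm.
- exhibit_book: Small red-bound book lying in the case on the felt, 140 x 100 x 32. Bystander, loose; origin at the centre of its underside. Sizes in mm.
- paperweight: Brass knob-shaped paperweight standing in the case on the felt, diameter 48, height 45. Bystander, loose; origin at the centre of its underside. Sizes in mm.
- label_holder: White caption holder standing on the desk in front of the case, towards its left (+y), 100 wide, 77 high. Bystander, loose; origin at the centre of its underside. Sizes in mm.
- date_stamp: Black and grey self-inking date stamp, 36 x 64 x 72 high, on the desk left of the case (its +y side). Bystander, loose; origin at the centre of its underside. Sizes in mm.
- tape_roll: Amber tape roll lying flat, diameter 96, 24 high, on the desk left of the case. Bystander, loose; origin at the centre of its underside. Sizes in mm.
- pen_cup: Dark steel pen cup, diameter 76, 100 high, on the desk in front of the case, towards its right (-y). Bystander, loose; origin at the centre of its underside. Sizes in mm.
- returned_book: Green hardback lying on the desk right of the case (its -y side), 210 x 140 x 28. Bystander, loose; origin at the centre of its underside. Sizes in mm.

How it is judged (in metres and radians):
On the way, in this order (a step that is already met when the one before it is completed fails the run):
1. the lid is pushed fully shut while the lock is still out (value of joint case_lid below 0.012 rad and value of joint lock below 0.004 m), for 0.2 s.
2. with the lid shut, the lock plunger is pressed all the way in (value of joint case_lid below 0.012 rad and value of joint lock above 0.0085 m), for 0.2 s.
At the end, for the whole second after the job is handed in: The lid is fully shut (under 0.012 rad, about 3 mm at its front edge) and at rest, the lock plunger is in by more than 8.5 of its 10 mm, and no bystander lies more than 20 mm from where it started (all of step 2 and velocity of joint case_lid below 0.05 rad/s and distance of each of exhibit_book, paperweight, label_holder, date_stamp, tape_roll, pen_cup, returned_book from where it was at the start of the episode below 0.02 m); the robot touches nothing.
It fails at once if the lock is pressed in more than 4 mm while the lid is open by more than 0.03 rad (8 mm) (value of joint lock above 0.004 m and value of joint case_lid above 0.03 rad).
It fails at once if the robot touches the glass (contact force between any of the fingers, the arm and lid_glass above 0.5 N).
It fails at once if the lid is taken from below (its seal touched) or raised further open (past 1.1 rad; it starts at 1.0 at most) (contact force between the fingers and lid_seal_front above 0.5 N or contact force between the fingers and lid_seal_right above 0.5 N or contact force between the fingers and lid_seal_left above 0.5 N or value of joint case_lid above 1.1 rad).
It fails at once if the lid is slammed (faster than 2 rad/s) or the case, its lid or its lock is pressed with more than 80 N (velocity of joint case_lid below -2 rad/s or contact force between the fingers and case above 80 N).
It fails at once if an exhibit or another thing on the desk is lifted, carried, knocked over or moved by more than 20 mm (distance of any of exhibit_book, paperweight, label_holder, date_stamp, tape_roll, pen_cup, returned_book from where it was at the start of the episode above 0.02 m or angle between any of exhibit_book, paperweight, label_holder, date_stamp, tape_roll, pen_cup, returned_book's own z axis and vertical above 0.35 rad).
It also fails if it takes over 45 s, if anything falls off the work surface, if the arm or the gripper's body presses on something with over 40 N, if the wrist force passes 120 N, or if a joint passes its speed limit or range.

### The arm

A 6-joint arm with a two-finger parallel gripper is mounted at the origin on the work surface. World frame = base frame: x ahead of the robot, y to its left, z up, the work surface at z = 0. Lengths are in mm, angles in degrees, forces in N, time in s.
With the tool pointing down it reaches from about 350 to 850 mm from the base axis. Payload 8.1 kg.
Tool frame: the origin (TCP) lies on the centre line of the jaws, within the pads' length; the fingertips stand 19 mm ahead of it and the grasp point (between the pads) is the TCP; z points along the fingers, y is the line along which they close (so a half turn about z gives the same grasp; the last joint's range is limited). The gripper opens to 85 mm and grips with 20 to 120 N. Pads are 22 mm wide; open, the fingers measure 114 mm over their backs; the gripper's body (76 mm by 85 mm) begins 54 mm behind the grasp point. The pads swing forward as they close: fully open they stand 13 mm farther back than shut.
Start: joints at [-80.523, 7.471, 85.268, -0, 87.261, -4.893], TCP at [148.928, -581.228, 250.292] pointing down, gripper open.
Joint ranges: [-169.43, 169.43], [-51.17, 129.36], [1.28, 143.12], [-76.62, 256.62], [0, 156.53], [-152.29, 152.29]. Speed limits (degrees/s): [136.94, 136.94, 159.86, 180, 180, 180].

### API

Orientations are given as [roll, pitch, yaw] about the fixed x, y, z axes, in that order (R = Rz(yaw) Ry(pitch) Rx(roll)).
In Python, from bench import r gives the robot as it stands. The module is installed in compiled form; this text tells all that it offers.
- The arm moves only by the tool servo_tool, never from a script. Its arguments are lists of equal length, an entry for each row: "fingers": the finger opening in m, from 0 to 0.0854; "linear": the shift along the tool's x, y, z in m, a list of three; "rotation": the turn, a rotation vector about the tool's x, y, z in degrees, a list of three. A call has 1 to 10 rows; each row is the pose to reach, as a shift and turn from the pose commanded when the call began, along the tool's axes at that moment; what a row does not reach only later rows make up. A row lasts 1/10 s, in which the tool goes at most 50 mm and 8.59 degrees, less where a joint would pass 70% of its speed; a pose out of reach is approached as far as the arm can. A call with a gripper value outside its range is refused whole. The fingers move at their own pace and stop on an object; "force" is the grip in N (left out, the last holds). Time passes only in rows, so rows that repeat a pose let the fingers close. It gives the time, the measured TCP pose, the force, the opening and the grip force at its end, in the units of the state.
- r.sense(): the state, without advancing time (a new reading comes with each control period).
- r.snapshot(name): name is "side" or "top"; returns a dict with "frame" (480x640x3 uint8, red, green, blue), "fx", "fy", "cx", "cy" (pixels), "k1" (the pictures are not rectified: a ray, as slopes to the right and down, at radius r is drawn at 1 + k1 r^2 times it, then the intrinsics apply), "camera_from_world" (4x4, takes a point from world to camera coordinates). Camera axes: x right, y up, looking along -z (the intrinsics and any distortion apply to the point x, -y, -z); pixel columns grow to the right and rows downward; lengths in mm; the calibration is good to about 2 mm. A picture is of the moment at which its call begins. There is no depth.
- r.hand_in(): hands the job in; it is judged then, once.
The state is a dict: "time": time; "joint_pos": joint angles; "qd": joint speeds; "joint_efforts": joint torques, N m; "tool_pos": TCP position; "tcp_rot": TCP orientation; "ft_force": force on the tool from outside, world axes, zero at the start; "wrist_torque": the same for the moment, N m; "finger_gap": finger opening in mm; "grip_force": force on a finger pad.
Only numpy, scipy, OpenCV 4.12 (cv2) and the standard library are available. Lean on these libraries where they do the work, as an engineer would, in place of code of your own. Each camera call takes 0.05 s, during which the arm holds its last target. There are 200 camera calls.

## Working session

There is one attempt and no reset: what is moved stays moved. The work goes in short steps, Python scripts to look and compute and a tool call to move; the robot and the scene stay as the last step left them, time stands still between calls to the robot, and variables do not carry over. Pictures are saved under pics/ and viewed, at most 10 in all, crops included, and the job is handed in when it is done.

Besides the shell and the picture viewer there is one more tool, called after "Call:" by a JSON object that holds its "fn" and its "kwargs". servo_tool: Moves the arm, as the interface text tells. Its arguments: {"type":"object","properties":{"fingers":{"type":"array","items":{"type":"number"}},"linear":{"type":"array","items":{"type":"array","items":{"type":"number"}}},"rotation":{"type":"array","items":{"type":"array","items":{"type":"number"}}},"force":{"type":"number"}},"required":["fingers","linear","rotation"]}

```bash
mkdir -p pics; cat > h.py <<'E'
import numpy as np, cv2
from bench import r
def snap(n,f=None):
    s=r.snapshot(n)
    if f: cv2.imwrite(f,cv2.cvtColor(s["frame"],cv2.COLOR_RGB2BGR))
    return s
def ray(s,u,v):
    d=np.array([(u-s["cx"])/s["fx"],(v-s["cy"])/s["fy"]]); x=d.copy()
    for _ in range(20): x=d/(1+s["k1"]*(x@x))
    M=np.array(s["camera_from_world"]); R,t=M[:3,:3],M[:3,3]
    return -R.T@t, R.T@np.array([x[0],-x[1],-1])
def onz(s,u,v,z):
    o,d=ray(s,u,v); return o+d*(z-o[2])/d[2]
def proj(s,p):
    M=np.array(s["camera_from_world"]); c=M[:3,:3]@np.asarray(p,float)+M[:3,3]
    x=np.array([c[0],-c[1]])/-c[2]; x=x*(1+s["k1"]*(x@x))
    return np.array([s["cx"]+s["fx"]*x[0],s["cy"]+s["fy"]*x[1]])
def tri(a,ua,b,ub):
    o1,d1=ray(a,*ua);o2,d2=ray(b,*ub)
    t=np.linalg.lstsq(np.c_[d1,-d2],o2-o1,rcond=None)[0]
    p,q=o1+t[0]*d1,o2+t[1]*d2
    return (p+q)/2,np.linalg.norm(p-q)
E
python3 - <<'E'
from h import *
for n in("top","side"):
    s=snap(n,f"pics/{n}0.png"); print(n,s["k1"],s["fx"],ray(s,320,240))
print(r.sense())
E
```

```text
top 0.04951076376509545 527.2129345998796 (array([ 310.05800014,   27.55658107, 1227.07770293]), array([ 0.21991554, -0.02480363, -0.97531171]))
side -0.0751742176274619 439.56431224913086 (array([285.57415897, 506.56995823, 767.11477651]), array([ 0.29876495, -0.57169423, -0.76426845]))
{'time': 0.1, 'joint_pos': array([-8.05244945e+01,  7.51120995e+00,  8.53229290e+01,  4.41698137e-04,
        8.72611896e+01, -4.89323888e+00]), 'qd': array([-0.02934002, -0.02314243, -0.06897743,  0.00148053,  0.01867483,
       -0.05510356]), 'joint_efforts': array([ 4.77129797e-04, -5.70952463e+01, -5.01940620e+01, -2.16207509e-04,
        8.18288536e-03,  9.11325884e-06]), 'tool_pos': array([ 148.84349361, -580.77127974,  249.34588941]), 'tcp_rot': array([-1.79905056e+02, -8.57101175e-03,  1.43687159e+01]), 'ft_force': array([-0.63807879,  0.49746531, -0.19271482]), 'wrist_torque': array([-0.00907833, -0.02318904,  0.01088904]), 'grip_force': 0.0, 'finger_gap': 85.4308359651439}
```

View pics/top0.png

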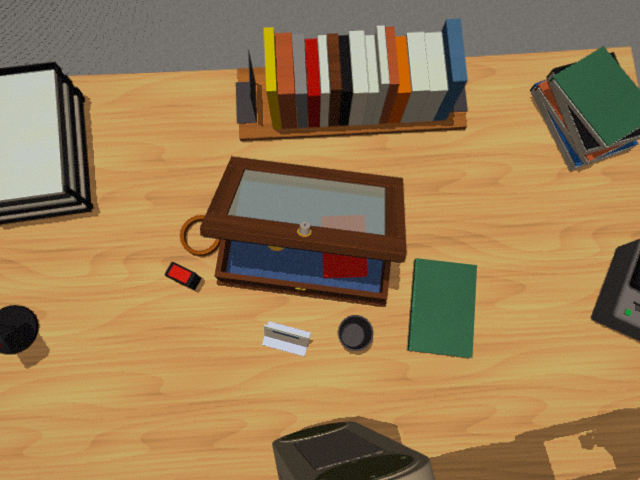

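View pics/side0.png

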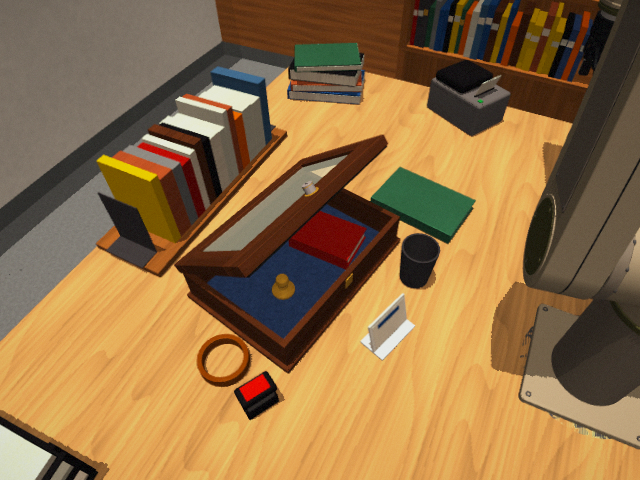

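The top view shows the lid open, its front rail at about (203,235)–(405,258), and the plunger at (305,228). The side view has the plunger at about (309,187) and the lid's front edge from (245,270) to (386,140). I'll zoom in to get the corners.

```bash
python3 - <<'E'
import cv2
a=cv2.imread("pics/top0.png")[150:310,190:420]; cv2.imwrite("pics/ct.png",cv2.resize(a,None,fx=3.4,fy=3.4,interpolation=cv2.INTER_CUBIC))
a=cv2.imread("pics/side0.png")[125:375,170:410]; cv2.imwrite("pics/cs.png",cv2.resize(a,None,fx=2.4,fy=2.4,interpolation=cv2.INTER_CUBIC))
E
```

```text
(no output)
```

View pics/ct.png

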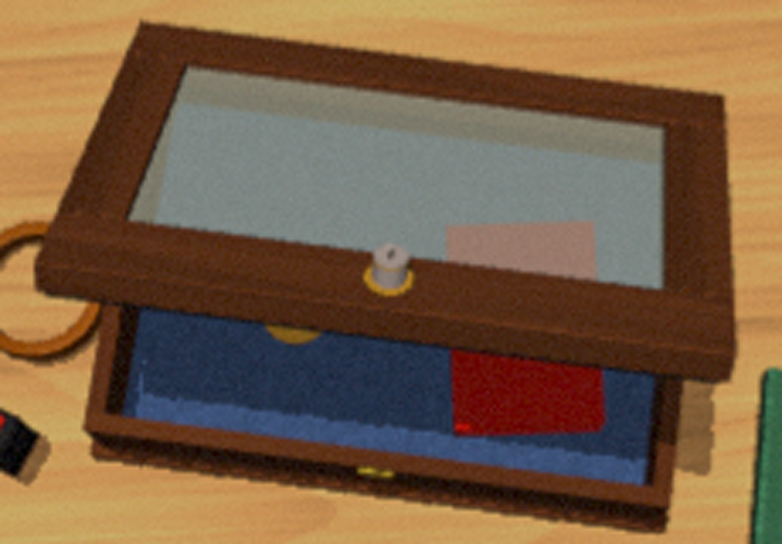

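View pics/cs.png

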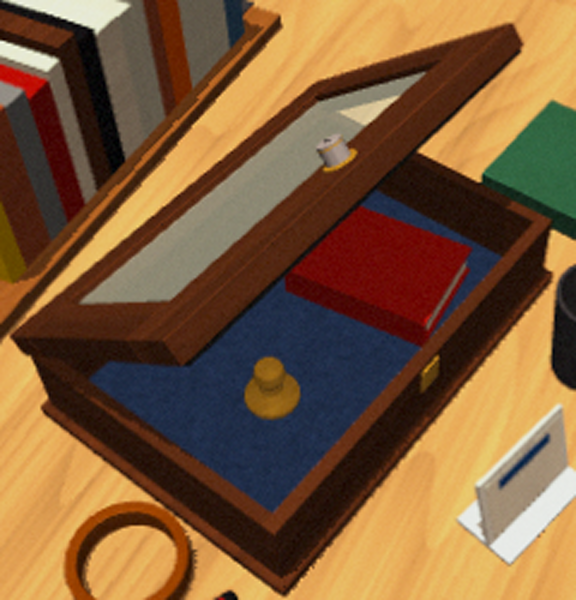

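The crops give me the case rim's front corners, the lid's upper front corners and the plunger top in both views, so I can triangulate them.

```bash
python3 - <<'E'
from h import *
t=snap("top");s=snap("side")
T=lambda x,y:(x/3.4+190-.35,y/3.4+150-.35); S=lambda x,y:(x/2.4+170-.3,y/2.4+125-.3)
P={}
for n,a,b in [("rimFL",(92,428),(276,532)),("rimFR",(667,505),(550,225)),("lock",(391,252),(331,143)),("lidFL",(42,264),(168,343)),("lidFR",(735,348),(510,27))]:
    p,e=tri(t,T(*a),s,S(*b)); P[n]=p; print(n,p.round(1),e.round(1))
l,rr=onz(t,*T(92,428),85),onz(t,*T(667,505),85); l2,r2=onz(s,*S(276,532),85),onz(s,*S(550,225),85)
print(l,rr,l2,r2,np.linalg.norm(l-rr))
L=(l+l2)/2;Rr=(rr+r2)/2
y=L-Rr; yaw=np.arctan2(-y[0],y[1]); 
ex=np.array([np.cos(yaw),np.sin(yaw),0]); c=(L+Rr)/2+130*ex; c[2]=0
print("yaw",np.degrees(yaw),"case",c)
h=c+130*ex; h[2]=88
v=P["lock"]-h; a=-(v@ex); z=v[2]; print("lock y off",v@np.array([-ex[1],ex[0],0]),"r",np.hypot(a,z),"expect",np.hypot(240,40))
print("theta",np.arctan2(z,a)-np.arctan2(40,240))
for k in("lidFL","lidFR"):
    v=P[k]-h; a=-(v@ex); print(k,np.hypot(a,v[2]),np.hypot(265,22),np.arctan2(v[2],a)-np.arctan2(22,265),v@np.array([-ex[1],ex[0],0]))
print("shut lock top",c-110*ex+[0,0,128])
E
```

```text
rimFL [502.2 229.9  77.4] 0.9
rimFR [ 431.1 -137.6   76.9] 1.0
lock [558.2  29.6 263.8] 3.9
lidFL [565.1 224.  259. ] 0.0
lidFR [ 495.2 -156.2  259.4] 2.7
[500.44579891 228.42149267  85.        ] [ 430.77366826 -136.41606969   85.        ] [500.24085273 233.00003536  85.        ] [ 428.9415074  -130.08939469   85.        ] 371.43054895668
yaw -10.960312631290735 case [592.72914198  24.01224581   0.        ]
lock y off -1.0537831774129576 r 241.08712520985367 expect 243.3105012119288
theta 0.6521170383109043
lidFL 259.4678695691128 265.91163945942645 0.6365782251532713 191.0980096346102
lidFR 257.032730856513 265.91163945942645 0.6471529128399403 -195.46102872873865
shut lock top [484.73563916  44.92643589 128.        ]
```

The lid stands open about 0.65 rad and the case is turned −11°, with the shut plunger top near (485, 45, 128). I'll close the fingers and go above the rail, 60 mm right of the lock.

Call:
{"fn": "servo_tool", "kwargs": {"fingers": [0,0,0,0,0,0,0,0,0,0], "linear": [[0,0,-0.05],[0,0,-0.09],[0.037,-0.031,-0.09],[0.074,-0.063,-0.09],[0.11,-0.094,-0.09],[0.147,-0.126,-0.09],[0.184,-0.157,-0.09],[0.22,-0.189,-0.09],[0.257,-0.22,-0.09],[0.257,-0.22,-0.09]], "rotation": [[0,0,0],[0,0,0],[0,0,4],[0,0,8],[0,0,12],[0,0,16],[0,0,20],[0,0,23],[0,0,25.33],[0,0,25.33]]}}

```text
time: 1.2
tool_pos: [346.1, -300.0, 340.6]
tcp_rot: [-179.9, -0.1, -10.7]
ft_force: [-0.9, -0.3, 0.8]
finger_gap: 0.0
grip_force: 0.0
```

Call:
{"fn": "servo_tool", "kwargs": {"fingers": [0,0,0,0,0,0,0,0,0,0], "linear": [[0.017,-0.038,0],[0.034,-0.076,0],[0.051,-0.114,0],[0.068,-0.152,0],[0.085,-0.19,0],[0.102,-0.228,0],[0.119,-0.266,0],[0.136,-0.304,0],[0.136,-0.304,0],[0.136,-0.304,0]], "rotation": [[0,0,0],[0,0,0],[0,0,0],[0,0,0],[0,0,0],[0,0,0],[0,0,0],[0,0,0],[0,0,0],[0,0,0]]}}

```text
time: 2.2
tool_pos: [534.7, -31.5, 339.7]
tcp_rot: [180.0, 0.1, -10.8]
ft_force: [-0.5, 0.2, -0.8]
finger_gap: -0.1
grip_force: 0.0
```

```bash
python3 - <<'E'
from h import *
t=snap("top");s=snap("side","pics/side1.png")
a=t["frame"][130:330,190:420,::-1];b=s["frame"][60:360,170:410,::-1]
cv2.imwrite("pics/c1.png",np.hstack([cv2.resize(a,(460,400)),cv2.resize(b,(320,400))]))
print(r.sense()["tool_pos"],r.sense()["tcp_rot"])
E
```

```text
[534.29215298 -32.71242904 340.12460838] [ 1.79971564e+02  2.73459499e-02 -1.09927632e+01]
```

View pics/c1.png

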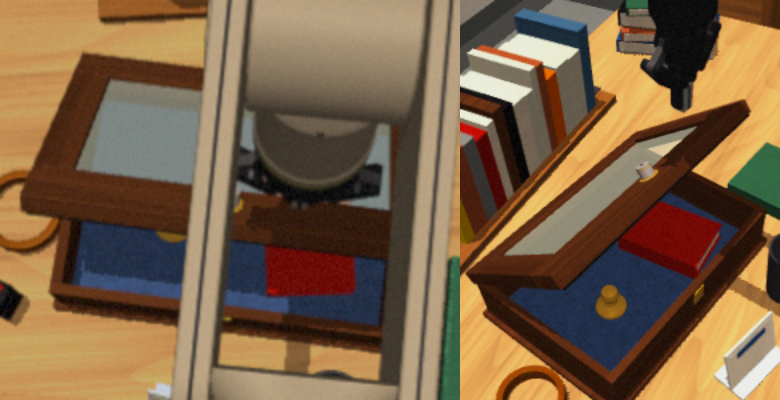

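The closed tip hangs over the front rail, right of the lock (side crop about (682,106)), clear of glass and plunger. Descending to contact.

Call:
{"fn": "servo_tool", "kwargs": {"fingers": [0,0,0,0,0,0,0,0,0], "linear": [[0,0,0.02],[0,0,0.04],[0,0,0.048],[0,0,0.052],[0,0,0.055],[0,0,0.058],[0,0,0.061],[0,0,0.064],[0,0,0.064]], "rotation": [[0,0,0],[0,0,0],[0,0,0],[0,0,0],[0,0,0],[0,0,0],[0,0,0],[0,0,0],[0,0,0]]}}

```text
time: 3.2
tool_pos: [534.9, -31.7, 276.6]
tcp_rot: [180.0, -0.1, -11.0]
ft_force: [0.8, -0.9, 0.9]
finger_gap: -0.2
grip_force: 0.6
```

```bash
python3 - <<'E'
from h import *
s=snap("side","pics/side2.png"); p=r.sense()["tool_pos"]; q=r.sense()["ft_force"]
print(p,q,proj(s,p-[0,0,19]))
b=s["frame"][100:300,210:410,::-1]
cv2.imwrite("pics/c2.png",cv2.resize(b,(600,600),interpolation=cv2.INTER_CUBIC))
c=np.array([593,23,0]);e=np.radians(-10.96);ex=np.array([np.cos(e),np.sin(e),0])
h=c+130*ex;h[2]=88
for th in np.arange(.66,-.01,-.066):
    d=252;x=-d*np.cos(th)+22*np.sin(th)+11;z=d*np.sin(th)+22*np.cos(th)+88
    print(round(th,2),"tip centre hinge-x",round(x,1),"TCP z",round(z+19,1))
print("now",(p-h)@ex)
E
```

```text
[534.87359817 -31.73454823 276.6127549 ] [ 0.73184146 -0.80265616  1.44340814] [334.58957623 169.14811408]
0.66 tip centre hinge-x -174.6 TCP z 278.9
0.59 tip centre hinge-x -185.5 TCP z 266.3
0.53 tip centre hinge-x -195.6 TCP z 253.0
0.46 tip centre hinge-x -204.8 TCP z 239.0
0.4 tip centre hinge-x -213.0 TCP z 224.5
0.33 tip centre hinge-x -220.3 TCP z 209.5
0.26 tip centre hinge-x -226.5 TCP z 194.0
0.2 tip centre hinge-x -231.7 TCP z 178.1
0.13 tip centre hinge-x -235.9 TCP z 162.0
0.07 tip centre hinge-x -239.0 TCP z 145.6
0.0 tip centre hinge-x -241.0 TCP z 129.0
now -176.6598534554598
```

View pics/c2.png

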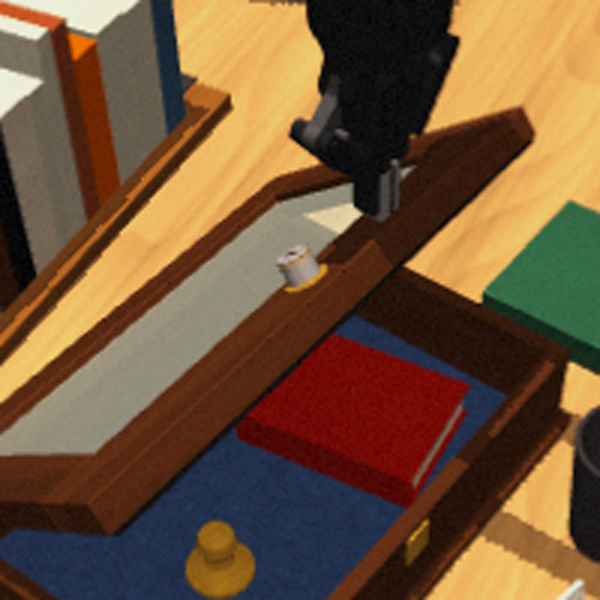

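The tip is just at the rail face, right of the lock. I'll move it 4 mm forward and follow the lid's arc down.

Call:
{"fn": "servo_tool", "kwargs": {"fingers": [0,0,0,0,0,0,0,0,0,0], "linear": [[-0.004,0,-0.002],[-0.007,0,0.002],[-0.01,0,0.006],[-0.013,0,0.01],[-0.016,0,0.014],[-0.019,0,0.018],[-0.022,0,0.022],[-0.025,0,0.026],[-0.028,0,0.03],[-0.0305,0,0.034]], "rotation": [[0,0,0],[0,0,0],[0,0,0],[0,0,0],[0,0,0],[0,0,0],[0,0,0],[0,0,0],[0,0,0],[0,0,0]]}}

```text
time: 4.25
tool_pos: [504.6, -25.9, 241.9]
tcp_rot: [-180.0, -0.0, -11.0]
ft_force: [1.6, -0.8, 1.0]
finger_gap: -0.0
grip_force: 1.3
```

```bash
python3 - <<'E'
from h import *
s=snap("side","pics/side3.png"); q=r.sense()
p=q["tool_pos"];print(p,q["ft_force"],proj(s,p-[0,0,19]))
b=s["frame"][120:320,210:410,::-1]
cv2.imwrite("pics/c3.png",cv2.resize(b,(600,600),interpolation=cv2.INTER_CUBIC))
E
```

```text
[504.01172065 -25.83032927 241.05776873] [ 2.78757534 -0.90128035  0.88947521] [348.52916353 191.18767265]
```

View pics/c3.png

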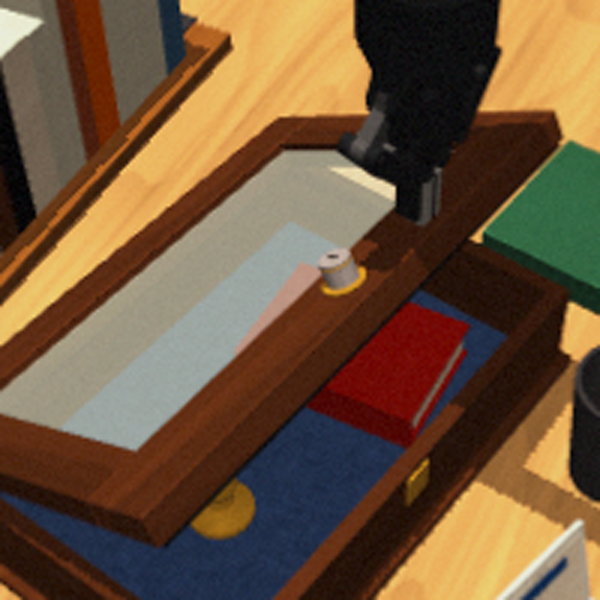

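The lid has come down with the tip, which sits in the middle of the rail well off the glass. Continuing.

Call:
{"fn": "servo_tool", "kwargs": {"fingers": [0,0,0,0,0,0,0,0,0,0], "linear": [[-0.0034,0,0.006],[-0.0068,0,0.012],[-0.01,0,0.018],[-0.013,0,0.024],[-0.016,0,0.03],[-0.0185,0,0.036],[-0.021,0,0.042],[-0.0233,0,0.048],[-0.0252,0,0.054],[-0.027,0,0.06]], "rotation": [[0,0,0],[0,0,0],[0,0,0],[0,0,0],[0,0,0],[0,0,0],[0,0,0],[0,0,0],[0,0,0],[0,0,0]]}}

```text
time: 5.3
tool_pos: [477.8, -20.8, 181.7]
tcp_rot: [180.0, 0.0, -11.0]
ft_force: [0.0, -0.4, 3.1]
finger_gap: 0.1
grip_force: 1.2
```

Call:
{"fn": "servo_tool", "kwargs": {"fingers": [0,0,0,0,0,0,0,0,0,0], "linear": [[-0.0015,0,0.005],[-0.003,0,0.01],[-0.0045,0,0.015],[-0.006,0,0.02],[-0.007,0,0.025],[-0.008,0,0.03],[-0.009,0,0.034],[-0.0095,0,0.037],[-0.01,0,0.04],[-0.01,0,0.042]], "rotation": [[0,0,0],[0,0,0],[0,0,0],[0,0,0],[0,0,0],[0,0,0],[0,0,0],[0,0,0],[0,0,0],[0,0,0]]}}

```text
time: 6.3
tool_pos: [468.1, -18.8, 140.0]
tcp_rot: [-180.0, 0.0, -11.0]
ft_force: [-1.3, -0.7, 1.9]
finger_gap: 0.6
grip_force: 1.0
```

Call:
{"fn": "servo_tool", "kwargs": {"fingers": [0,0,0,0,0,0,0,0,0,0], "linear": [[0,0,0.001],[0,0,0.002],[0,0,0.003],[0,0,0.004],[0,0,0.005],[0,0,0.006],[0,0,0.007],[0,0,0.008],[0,0,0.008],[0,0,0.008]], "rotation": [[0,0,0],[0,0,0],[0,0,0],[0,0,0],[0,0,0],[0,0,0],[0,0,0],[0,0,0],[0,0,0],[0,0,0]]}}

```text
time: 7.3
tool_pos: [468.4, -19.0, 132.2]
tcp_rot: [180.0, -0.0, -11.0]
ft_force: [0.4, -0.5, 0.1]
finger_gap: -0.2
grip_force: 0.0
```

Call:
{"fn": "servo_tool", "kwargs": {"fingers": [0,0,0], "linear": [[0,0,0.001],[0,0,0.002],[0,0,0.002]], "rotation": [[0,0,0],[0,0,0],[0,0,0]]}}

```text
time: 7.6
tool_pos: [468.3, -18.9, 130.2]
tcp_rot: [180.0, 0.0, -11.0]
ft_force: [-0.9, -1.1, 0.1]
finger_gap: -0.1
grip_force: 0.1
```

Call:
{"fn": "servo_tool", "kwargs": {"fingers": [0,0,0,0], "linear": [[0,0,0.001],[0,0,0.002],[0,0,0.002],[0,0,0.002]], "rotation": [[0,0,0],[0,0,0],[0,0,0],[0,0,0]]}}

```text
time: 8.0
tool_pos: [468.3, -18.9, 129.0]
tcp_rot: [180.0, 0.0, -11.0]
ft_force: [-4.2, -0.3, 8.5]
finger_gap: -0.0
grip_force: 4.5
```

```bash
python3 - <<'E'
from h import *
s=snap("side"); q=r.sense()
print(q["tool_pos"],q["ft_force"],proj(s,q["tool_pos"]-[0,0,19]))
b=s["frame"][150:350,210:410,::-1]
cv2.imwrite("pics/c4.png",cv2.resize(b,(600,600),interpolation=cv2.INTER_CUBIC))
E
```

```text
[468.3290929  -18.89722948 128.98964294] [-5.37541412 -0.34182474  9.40893084] [361.76859078 240.77763503]
```

View pics/c4.png

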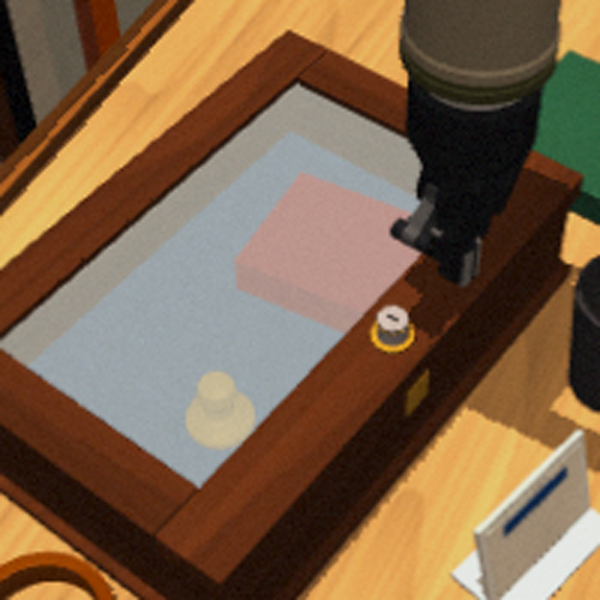

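The lid looks shut with its plunger out (top at crop (393,316)) and the force is rising at the expected height. I'll press a little more to be sure, and measure the lock.

Call:
{"fn": "servo_tool", "kwargs": {"fingers": [0,0,0,0,0,0], "linear": [[0,0,0.001],[0,0,0.0015],[0,0,0.002],[0,0,0.002],[0,0,0.002],[0,0,0.002]], "rotation": [[0,0,0],[0,0,0],[0,0,0],[0,0,0],[0,0,0],[0,0,0]]}}

```text
time: 8.65
tool_pos: [468.4, -18.9, 128.9]
tcp_rot: [180.0, -0.0, -11.0]
ft_force: [-14.7, 1.0, 27.3]
finger_gap: -0.1
grip_force: 13.4
```

```bash
python3 - <<'E'
from h import *
s=snap("side"); q=r.sense(); p=q["tool_pos"]
print(p,q["ft_force"])
print("lock",onz(s,393/3+210-.3,316/3+150-.3,128), "tip ray check",onz(s,463/3+210-.3,277/3+150-.3,110))
E
```

```text
[468.42875948 -18.91626548 128.89302817] [-14.60466614   1.62797617  26.74220903]
lock [484.74502692  44.20813734 128.        ] tip ray check [463.11415641 -17.87884832 110.        ]
```

The lid is firmly shut: 27 N and no movement. Lifting straight up to re-measure the lock.

Call:
{"fn": "servo_tool", "kwargs": {"fingers": [0,0,0,0,0], "linear": [[0,0,-0.01],[0,0,-0.03],[0,0,-0.05],[0,0,-0.05],[0,0,-0.05]], "rotation": [[0,0,0],[0,0,0],[0,0,0],[0,0,0],[0,0,0]]}}

```text
time: 9.2
tool_pos: [468.7, -18.9, 176.3]
tcp_rot: [-180.0, -0.1, -11.0]
ft_force: [-0.4, 1.2, -0.2]
finger_gap: 0.0
grip_force: 0.0
```

```bash
python3 - <<'E'
from h import *
s=snap("side");t=snap("top"); q=r.sense(); p=q["tool_pos"]
print(p,q["ft_force"])
L=np.array([484.7,44.5,128]); print(proj(t,L),proj(s,L))
a=t["frame"];u,v=proj(t,L).astype(int); b=s["frame"];w,z=proj(s,L).astype(int)
A=cv2.resize(a[v-30:v+30,u-30:u+30,::-1],(390,390),interpolation=cv2.INTER_CUBIC)
B=cv2.resize(b[z-30:z+30,w-30:w+30,::-1],(390,390),interpolation=cv2.INTER_CUBIC)
cv2.imwrite("pics/c5.png",np.hstack([A,B])); print(u,v,w,z)
E
```

```text
[467.71068761 -18.79675369 175.04821776] [-0.39579558 -0.08254173  0.24236239]
[300.71843158 274.96870094] [340.65552286 255.1534591 ]
300 274 340 255
```

View pics/c5.png

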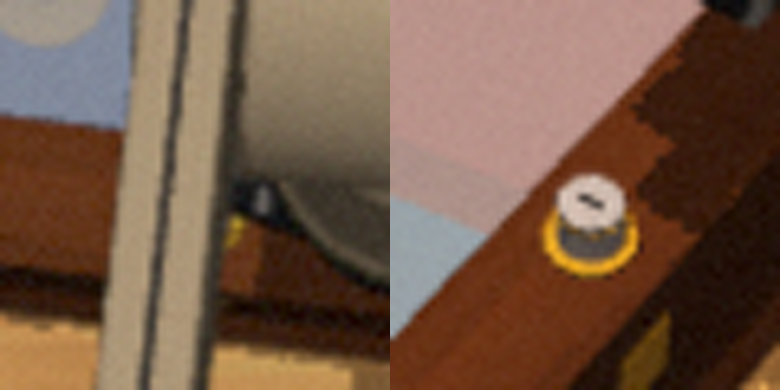

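The plunger is still out, and its top in the side view at (341,256) agrees with the estimate within 1–2 mm. Moving above it and down.

Call:
{"fn": "servo_tool", "kwargs": {"fingers": [0,0,0,0,0,0,0], "linear": [[0.002,-0.03,0],[0.004,-0.065,0],[0.004,-0.065,0],[0.004,-0.065,0.015],[0.004,-0.065,0.022],[0.004,-0.065,0.025],[0.004,-0.065,0.025]], "rotation": [[0,0,0],[0,0,0],[0,0,0],[0,0,0],[0,0,0],[0,0,0],[0,0,0]]}}

```text
time: 10.0
tool_pos: [483.7, 43.4, 150.0]
tcp_rot: [180.0, 0.1, -11.0]
ft_force: [-0.4, 0.2, 0.0]
finger_gap: -0.1
grip_force: 0.0
```

Call:
{"fn": "servo_tool", "kwargs": {"fingers": [0,0,0,0,0,0,0,0,0,0], "linear": [[0,0,0.001],[0,0,0.002],[0,0,0.003],[0,0,0.004],[0,0,0.005],[0,0,0.006],[0,0,0.007],[0,0,0.008],[0,0,0.009],[0,0,0.01]], "rotation": [[0,0,0],[0,0,0],[0,0,0],[0,0,0],[0,0,0],[0,0,0],[0,0,0],[0,0,0],[0,0,0],[0,0,0]]}}

```text
time: 11.0
tool_pos: [484.8, 44.1, 141.4]
tcp_rot: [-180.0, -0.0, -11.0]
ft_force: [-1.2, -0.3, 3.8]
finger_gap: 0.2
grip_force: 2.4
```

Plunger is moving (about 4–5 N). Pressing on to its stop.

Call:
{"fn": "servo_tool", "kwargs": {"fingers": [0,0,0,0,0,0,0,0], "linear": [[0,0,0.001],[0,0,0.002],[0,0,0.003],[0,0,0.004],[0,0,0.005],[0,0,0.0055],[0,0,0.0055],[0,0,0.0055]], "rotation": [[0,0,0],[0,0,0],[0,0,0],[0,0,0],[0,0,0],[0,0,0],[0,0,0],[0,0,0]]}}

```text
time: 11.8
tool_pos: [484.9, 44.2, 136.9]
tcp_rot: [-180.0, -0.0, -11.0]
ft_force: [-5.0, -0.4, 14.7]
finger_gap: -0.1
grip_force: 7.0
```

Call:
{"fn": "servo_tool", "kwargs": {"fingers": [0,0,0,0,0], "linear": [[0,0,0.001],[0,0,0.001],[0,0,0.001],[0,0,0.001],[0,0,0.001]], "rotation": [[0,0,0],[0,0,0],[0,0,0],[0,0,0],[0,0,0]]}}

```text
time: 12.3
tool_pos: [484.9, 44.2, 136.8]
tcp_rot: [-180.0, -0.0, -11.0]
ft_force: [-9.0, -0.7, 21.7]
finger_gap: 0.1
grip_force: 10.9
```

Call:
{"fn": "servo_tool", "kwargs": {"fingers": [0,0,0,0,0,0,0], "linear": [[0,0,-0.01],[0,0,-0.04],[0,0,-0.08],[0,0,-0.12],[0,0,-0.15],[0,0,-0.15],[0,0,-0.15]], "rotation": [[0,0,0],[0,0,0],[0,0,0],[0,0,0],[0,0,0],[0,0,0],[0,0,0]]}}

```text
time: 13.0
tool_pos: [484.8, 44.2, 284.9]
tcp_rot: [-180.0, -0.0, -11.0]
ft_force: [0.7, 0.4, -0.5]
finger_gap: 0.1
grip_force: 0.0
```

```bash
python3 - <<'E'
from h import *
snap("side","pics/end.png"); print(r.sense()["tool_pos"])
E
```

```text
[484.20602208  44.21221346 283.64483306]
```

View pics/end.png

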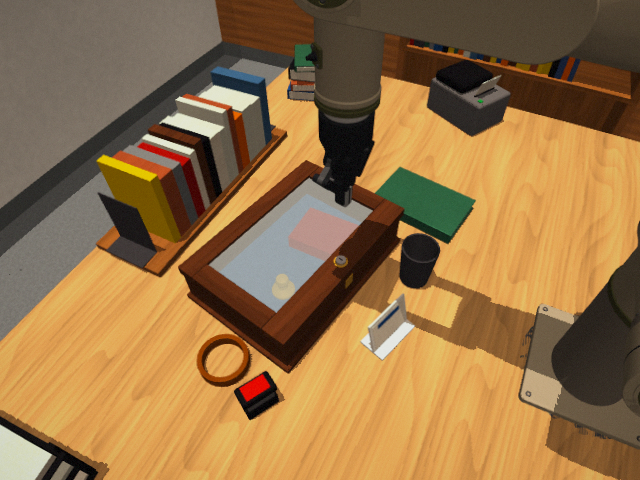

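The lid is shut, the plunger is in at (341,261), all bystanders are in place and the robot is clear.

```bash
python3 -c "
from bench import r
print(r.hand_in())"
```

```text
the job is handed in; nothing more can be done
None
```

The case lid is shut and the lock plunger is pressed all the way in, with nothing else on the desk disturbed; the job is handed in, but the hand-in call returned no verdict.

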